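# Open the accessory case and lock its lid stay

### The arm

A 6-joint arm with a two-finger parallel gripper is mounted at the origin on the work surface. World frame = base frame: x ahead of the robot, y to its left, z up, the work surface at z = 0. Lengths are in mm, angles in rad, forces in N, time in s.
With the tool pointing down it reaches from about 350 to 875 mm from the base axis. Payload 4.2 kg.
Tool frame: the origin (TCP) lies midway between the tips of the shut fingers; the grasp point (between the pads) lies 19 mm behind it; z points along the fingers, y is the direction in which the jaws open and shut (so a half turn about z gives the same grasp; the last joint's range is limited). The gripper opens to 85 mm and grips with 20 to 120 N. Pads are 22 mm wide; open, the fingers measure 114 mm over their backs; the gripper's body (76 mm by 85 mm) begins 54 mm behind the grasp point. The pads swing forward as they close: fully open they stand 13 mm farther back than shut.
Start: joints at [-0.886, 0.385, 0.008, 0, -1.194, -0.259], TCP at [258.168, -569.165, 231.312] pointing down, gripper open.
Joint ranges: [-3.14, 3.14], [-1.21, 2.06], [-1.07, 1.41], [-3.16, 2.05], [-2.99, -0.16], [-3.1, 3.1]. Speed limits (rad/s): [2.79, 2.79, 3.14, 3.14, 3.14, 3.14].

### API

Orientations are given as a unit quaternion [x, y, z, w].
In Python, from bench import readout, optics, workorder, nets gives the robot as it stands. The module is installed in compiled form; this text tells all that it offers.
- The arm moves only by the tool move_arm, never from a script. Its argument "steps" is a list of rows, each a list of 7 numbers: the opening, from -1 (shut) to 1 (fully open), so that 0 is half open, then the shift along the world's x, y, z in mm, then the turn, a rotation vector about the world's x, y, z in rad. In form: [[gripper, tx, ty, tz, wx, wy, wz], ...]. A call has 1 to 5 rows; each row is the pose to reach, as a shift and turn from the pose commanded when the call began; what a row does not reach only later rows make up. A row lasts 1/12 s, in which the tool goes at most 41.7 mm and 7.16 degrees, less where a joint would pass 70% of its speed; a pose out of reach is approached as far as the arm can. A call with a gripper value outside its range is refused whole. The fingers move at their own pace and stop on an object; the grip force is fixed at half the most. Time passes only in rows, so rows that repeat a pose let the fingers close. It gives the time, the measured TCP pose, the force and the opening at its end, in the units of the state.
- readout.read_state(): the state, without advancing time (a new reading comes with each control period).
- optics.get_image(name): name is "side" or "top"; returns a dict with "frame" (420x560x3 uint8, blue, green, red), "fx", "fy", "cx", "cy" (pixels), "rvec" (rotation vector, rad) and "tvec" (3), from world to camera coordinates, as OpenCV has them. Camera axes: x right, y down, z forward; pixel columns grow to the right and rows downward; lengths in mm; the calibration is good to about 2 mm. A picture is of the moment at which its call begins. There is no depth.
- workorder.job_done(): hands the job in, once; it reports no verdict.
Trained networks look in a picture, given as the dict that the camera call returned (one of the last four; its "shot" number tells which), for a name from the list of things; names that differ only in an ending like _2 or _b are one class to them, and where a whole thing is asked for, a point or a joint stands for the part that bears it (a point fixed in the world has none). Each returns a list of dicts, best first, with "conf" (0 to 1); they miss things now and then, are a little off and sometimes report something else, mostly with a low value. They report only what shows in the picture. A call takes as long as a camera call.
- nets.silhouettes(name, picture): "region" (420x560 bool, what is visible of it) and "extent" ([left, top, right, bottom] in pixels, round what is visible of it).
- nets.tip_of(name, picture): "uv" ([column, row] in pixels: a listed point, or the origin of a listed thing).
The state is a dict: "clock": time; "joints": joint angles; "joint_vel": joint speeds; "joint_efforts": joint torques, N m; "position": TCP position; "ee_rot": TCP orientation; "contact_force": force on the tool from outside, world axes, zero at the start; "wrist_torque": the same for the moment, N m; "gripper_width": finger opening in mm.
Only numpy, scipy, OpenCV 4.12 (cv2) and the standard library are available. Lean on these libraries where they do the work, as an engineer would, in place of code of your own. Each camera call takes 0.05 s, during which the arm holds its last target.

### The job

Open the grey microscope accessory case and lock its lid up: raise the lid until the stiff knuckle of its folding stay just holds it and let go, then go in under the lid to the knuckle and bring it back past straight, fully home on its stop, so that the lid stays up unaided with your hand away. Never let the lid drop, and leave the jar, slide box and oil bottle beside the case where they stand.

Things in the scene. Friction and masses are not known exactly. Their poses are not given: they have to be found in the camera images.
- case: Case fixed to the bench: grey plastic box with aluminium edges, 240 deep (x), 300 wide (y), 100 mm high to the rim, walls 6. Origin: centre of its underside; z up; -x is its front, to the robot (turned up to 0.3 rad). Latches already open. Optics stand in foam at y below 84 mm, at least 22 mm under the rim; the strip beyond holds only the stay.
- lid (a joint): Lid angle, rad: 0 shut, grows as the front edge rises. Lid: 238 mm from hinge to front edge, 28 mm thick, as wide as the case, about 0.6 kg. At 1.257 the stay is straight and stops it (1.248 when locked). Until locked, only the knuckle's friction holds it: let go below about 1.0 to 1.1 rad (by its weight) it falls shut; above 1.12 it stands by itself, sinking very slowly.
- lid_pull (a point): Middle of the bar pull on the lid's top: round steel bar, 12 mm diameter, 120 mm long, parallel to case y, posts 110 mm apart. Axis 40 mm above the lid's top; lid shut: 200 mm ahead of (case -x) and 68 mm above the hinge line, 168 mm above the bench. It turns with the lid; it can turn between fingers closed across it.
- lid_hinge (a point): Middle of the lid's hinge line (parallel to case y) on the far rim, 100 mm above the bench, 117.5 mm behind (case +x) the case's centre.
- knuckle (a point): Centre of the stay's knuckle: round steel boss, 18 mm diameter, 24 mm long, axis parallel to case y, near the case's +y wall. Can be pinched by its flat ends. Lid shut: folded down in the case. Lid at 1.18: 90 mm ahead of the hinge line, 66 mm above the rim, in front of the lid's inner face. Locked: 55 mm ahead, 63 mm above. 5 to 10 N push it back (case +x).
- stay_foot (a point): Foot pivot of the folding stay, by the case's +y wall, 80 mm ahead of and 15 mm below the hinge line. The lower flat bar, 82 mm from pivot to knuckle, turns about it (axis parallel to case y), so the knuckle runs on that arc; the upper bar, 92 mm, goes from knuckle to lid. Pushing the knuckle back raises the lid its last few degrees.
- stay (a joint): Angle of the knuckle, rad: 0 folded (lid shut), grows as the stay unfolds, 2.15 with both bars in line, 2.32 past centre on its stop: locked, the lid's weight then only presses it on the stop. Stiff: it stays where it is left. Lid raised, it is bent forward, to the robot, until pushed back through straight.
- jar: Bystander: closed glass specimen jar with a black cap, 74 mm diameter, 104 mm high; origin under its centre.
- slide_box: Bystander: closed wooden slide box, 86 x 111 x 37 mm, beside the case on its -y side; origin under its centre.
- oil: Bystander: small amber oil bottle with a black cap, 32 mm diameter, 75 mm high; origin under its centre.

How it is judged:
By the outcome, as a careful person would: the job done as asked, in the order asked, and still so for the second after the job is handed in, with the robot touching nothing.
It also fails if it takes over 58 s, if anything falls off the work surface, if the arm or the gripper's body presses on something with over 40 N, if the wrist force passes 120 N, or if a joint passes its speed limit or range.

## Working session

There is one attempt and no reset: what is moved stays moved. The work goes in short steps, Python scripts to look and compute and a tool call to move; the robot and the scene stay as the last step left them, time stands still between calls to the robot, and variables do not carry over. Pictures are saved under pics/ and viewed, and the job is handed in when it is done.

Besides the shell and the picture viewer there is one more tool, called after "Request:" in YAML: its name, and indented under it one key for each argument. move_arm: Moves the arm, as the interface text tells. Its arguments: {"type":"object","properties":{"steps":{"type":"array","items":{"type":"array","items":{"type":"number"}}}},"required":["steps"]}

```bash
mkdir -p pics; cat > h.py <<'E'
import numpy as np,cv2
from bench import readout, optics, workorder, nets
def save(p,n): cv2.imwrite('pics/'+n+'.png',p['frame'])
def PM(p):
    R,_=cv2.Rodrigues(np.array(p['rvec'],float)); K=np.array([[p['fx'],0,p['cx']],[0,p['fy'],p['cy']],[0,0,1.]])
    return K@np.c_[R,np.array(p['tvec'],float).reshape(3)]
def proj(p,X):
    X=np.atleast_2d(X); q=(PM(p)@np.c_[X,np.ones(len(X))].T).T; return q[:,:2]/q[:,2:]
def tri(p1,u1,p2,u2):
    X=cv2.triangulatePoints(PM(p1),PM(p2),np.array(u1,float).reshape(2,1),np.array(u2,float).reshape(2,1)); return (X[:3]/X[3]).ravel()
def onz(p,u,z):
    P=PM(p);H=np.c_[P[:,0],P[:,1],P[:,2]*z+P[:,3]];w=np.linalg.solve(H,[u[0],u[1],1]);return np.r_[w[:2]/w[2],z]
E
python3 - <<'E'
from h import *
s=readout.read_state()
for k,v in s.items(): print(k,np.round(v,3))
a=optics.get_image('side');b=optics.get_image('top')
save(a,'s0');save(b,'t0')
for p in (a,b):
    R,_=cv2.Rodrigues(np.array(p['rvec'],float));print('cam',np.round(-R.T@np.array(p['tvec']).ravel()),p['fx'],R[2])
D={}
for n in ['case','lid','lid_pull','lid_hinge','knuckle','stay_foot','jar','slide_box','oil']:
    for nm,p in (('s',a),('t',b)):
        r=nets.tip_of(n,p); D[n,nm]=r
        print(n,nm,[(np.round(q['uv']).tolist(),round(q['conf'],2)) for q in r[:3]])
    if D[n,'s'] and D[n,'t']: print('   tri',np.round(tri(a,D[n,'s'][0]['uv'],b,D[n,'t'][0]['uv']),1))
E
```

```text
clock 0.0
joints [-8.860e-01  3.860e-01  7.000e-03 -1.000e-03 -1.194e+00 -2.590e-01]
joint_vel [ 0.    -0.001  0.001  0.     0.     0.   ]
joint_efforts [-1.0000e-03 -3.9229e+01  1.8839e+01  4.1860e+00 -5.0000e-03 -0.0000e+00]
position [ 257.929 -568.655  230.182]
ee_rot [-0.211  0.977  0.001 -0.   ]
contact_force [ 0.273 -0.536  0.058]
wrist_torque [-0.026  0.056  0.003]
gripper_width 85.168
cam [ 15. 657. 943.] 523.0795738370114 [ 0.47526326 -0.56901737 -0.6710768 ]
cam [ 527.  -62. 1060.] 506.72245492506977 [ 0.05580043  0.01310194 -0.99835597]
case s [([282.0, 252.0], 0.92)]
case t [([274.0, 219.0], 0.69)]
   tri [582.6 -34.4  -2.7]Traceback (most recent call last):
  File "<stdin>", line 11, in <module>
ValueError: it knows: case, jar, knuckle, lid_hinge, lid_pull, oil, slide_box, stay_foot
```

```bash
python3 - <<'E'
from h import *
a=optics.get_image('side');b=optics.get_image('top')
D={}
for n in ['case','lid_pull','lid_hinge','knuckle','stay_foot','jar','slide_box','oil']:
    for nm,p in (('s',a),('t',b)):
        r=nets.tip_of(n,p); D[n,nm]=r
        print(n,nm,[(np.round(q['uv']).tolist(),round(q['conf'],2)) for q in r[:3]])
    if D[n,'s'] and D[n,'t']: print('   tri',np.round(tri(a,D[n,'s'][0]['uv'],b,D[n,'t'][0]['uv']),1))
E
```

```text
case s [([285.0, 249.0], 0.74)]
case t [([276.0, 218.0], 0.82)]
   tri [581.5 -39.1   4.8]
lid_pull s [([317.0, 206.0], 0.91)]
lid_pull t [([292.0, 259.0], 0.61), ([184.0, 284.0], 0.24)]
   tri [505.9 -69.9 166.1]
lid_hinge s [([236.0, 208.0], 0.77)]
lid_hinge t [([262.0, 155.0], 0.84)]
   tri [701.1  -9.3  97.3]
knuckle s []
knuckle t []
stay_foot s [([249.0, 257.0], 0.7)]
stay_foot t []
jar s [([351.0, 202.0], 0.69), ([321.0, 206.0], 0.5)]
jar t [([397.0, 234.0], 0.77)]
   tri [ 551.9 -293.     1.1]
slide_box s [([300.0, 183.0], 0.8)]
slide_box t [([383.0, 160.0], 0.67)]
   tri [ 704.1 -262.    10.1]
oil s [([283.0, 331.0], 0.92)]
oil t [([185.0, 282.0], 0.6), ([263.0, 156.0], 0.22)]
   tri [442.3 146.3  -8.5]
```

View pics/s0.png

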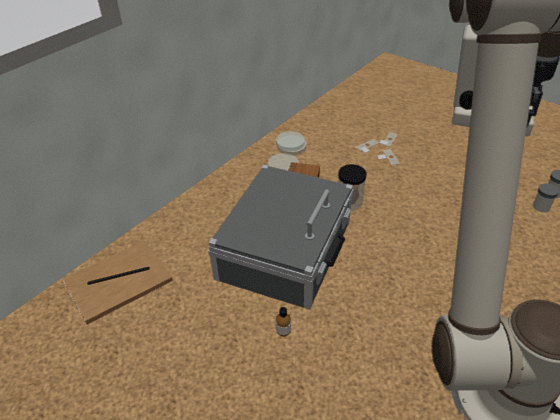

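View pics/t0.png

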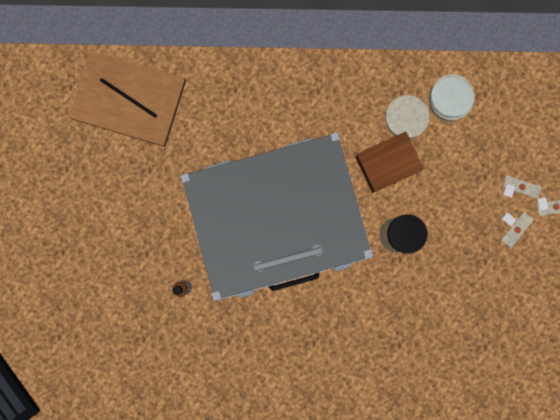

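```bash
cat > st.py <<'E'
from h import *
import json
s=readout.read_state()
print('t',round(s['clock'],2),'pos',np.round(s['position'],1),'q',np.round(s['ee_rot'],4),'F',np.round(s['contact_force'],1),'T',np.round(s['wrist_torque'],2),'w',round(float(s['gripper_width']),1));print('j',np.round(s['joints'],3))
open('log.jsonl','a').write(json.dumps([list(map(float,s['joints'])),list(map(float,s['position'])),list(map(float,s['ee_rot']))])+'\n')
E
python3 st.py
python3 - <<'E'
from h import *
from scipy.spatial.transform import Rotation as R
a=optics.get_image('side');b=optics.get_image('top')
C=np.array([onz(b,u,128) for u in [(185,178),(335,138),(368,254),(216,296)]])
print(np.round(C,1)); print(np.linalg.norm(np.diff(C,axis=0),axis=1))
for i,j in((1,0),(2,3)): d=C[j]-C[i]; print('yaw y',np.arctan2(-d[0],d[1]))
for i,j in((3,0),(2,1)): d=C[j]-C[i]; print('yaw x',np.arctan2(d[1],d[0]))
yaw=np.mean([np.arctan2(-(C[0]-C[1])[0],(C[0]-C[1])[1]),np.arctan2(-(C[3]-C[2])[0],(C[3]-C[2])[1])])
c=C.mean(0);print('lid centre',c,yaw)
print('side reproj of corners',np.round(proj(a,C)))
ex=np.array([np.cos(yaw),np.sin(yaw),0]);hinge=c+ex*119;hinge[2]=100
pull=hinge-200*ex+[0,0,68];print('hinge',hinge,'pull',pull,'proj',proj(a,pull),proj(b,pull))
print('pull ends', [onz(b,u,168) for u in((258,266),(318,250))])
s=readout.read_state(); print(R.from_quat(s['ee_rot']).as_matrix().round(3))
for n in('lid_pull',):
  for p in(a,b):
    for r in nets.tip_of(n,p): print(r)
E
```

```text
t 1.1 pos [ 258.2 -569.2  231.3] q [-0.2113  0.9774 -0.      0.    ] F [ 0.8 -0.   0.4] T [-0.03 -0.04  0.  ] w 85.7
j [-0.886  0.385  0.008 -0.    -1.194 -0.259]
[[ 646.5  128.4  128. ]
 [ 726.8 -148.2  128. ]
 [ 513.4 -211.9  128. ]
 [ 430.7   64.6  128. ]]
[287.97682621 222.68363219 288.54247795]
yaw y 0.2822904301895988
yaw y 0.290526641276654
yaw x 0.28738729760859627
yaw x 0.28993787138957533
lid centre [579.3455933  -41.77511796 128.        ] 0.2864085357331264
side reproj of corners [[213. 241.]
 [266. 166.]
 [349. 186.]
 [309. 269.]]
hinge [693.49809028  -8.15656009 100.        ] pull [501.64515418 -64.65833802 168.        ] proj [[318.61499979 207.64499103]] [[287.51855004 259.2820204 ]]
pull ends [array([488.76433139, -13.13320452, 168.        ]), array([ 519.05228078, -117.79805835,  168.        ])]
[[-0.911 -0.413 -0.   ]
 [-0.413  0.911  0.   ]
 [-0.     0.    -1.   ]]
{'uv': [320.7, 204.1], 'conf': 0.83}
{'uv': [276.6, 217.2], 'conf': 0.29}
```

Request:
move_arm:
  steps:
    - [1,16,33,0,0,0,0.095]
    - [1,33,67,0,0,0,0.19]
    - [1,49,101,0,0,0,0.285]
    - [1,65,134,0,0,0,0.38]
    - [1,82,168,0,0,0,0.477]

```text
clock: 1.72
position: [340.5, -399.8, 231.4]
ee_rot: [-0.438, 0.899, -0.0, 0.0]
contact_force: [-0.2, -0.7, 0.4]
gripper_width: 85.5
```

Request:
move_arm:
  steps:
    - [1,16,33,0,0,0,0.095]
    - [1,33,67,0,0,0,0.19]
    - [1,49,101,0,0,0,0.285]
    - [1,65,134,0,0,0,0.38]
    - [1,82,168,0,0,0,0.477]

```text
clock: 2.13
position: [422.5, -231.5, 231.7]
ee_rot: [-0.638, 0.77, -0.0, 0.0]
contact_force: [0.8, -1.4, 0.0]
gripper_width: 85.7
```

Request:
move_arm:
  steps:
    - [1,16,33,0,0,0,0.095]
    - [1,33,67,0,0,0,0.19]
    - [1,49,101,0,0,0,0.285]
    - [1,65,134,0,0,0,0.38]
    - [1,81,167,0,0,0,0.477]

```text
clock: 2.55
position: [503.7, -64.3, 231.7]
ee_rot: [0.802, -0.597, 0.0, -0.0]
contact_force: [0.8, -0.2, 0.5]
gripper_width: 85.6
```

```bash
python3 st.py; python3 - <<'E'
from h import *
from scipy.spatial.transform import Rotation as R
s=readout.read_state(); print(R.from_quat(s['ee_rot']).as_matrix().round(3))
a=optics.get_image('side');b=optics.get_image('top');save(a,'s1');save(b,'t1')
for p in(a,b): print(nets.tip_of('lid_pull',p))
E
```

```text
t 2.55 pos [503.7 -64.3 231.7] q [ 8.022e-01 -5.970e-01  3.000e-04 -3.000e-04] F [ 0.8 -0.2  0.5] T [-0.06 -0.07  0.01] w 85.6
j [ 0.193  0.184 -0.274  0.    -1.112  0.098]
[[ 0.287 -0.958  0.001]
 [-0.958 -0.287  0.   ]
 [ 0.    -0.001 -1.   ]]
[{'uv': [319.4, 205.6], 'conf': 0.56}]
[]
```

View images.

View pics/s1.png

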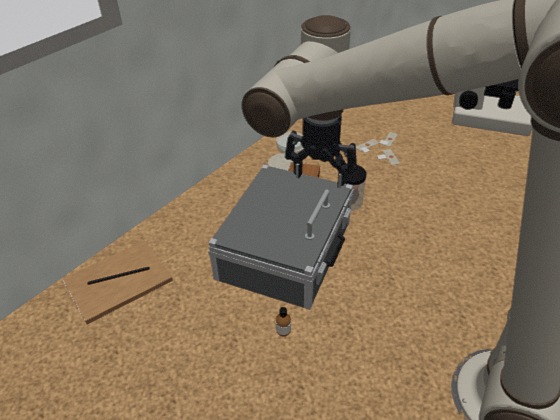

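View pics/t1.png

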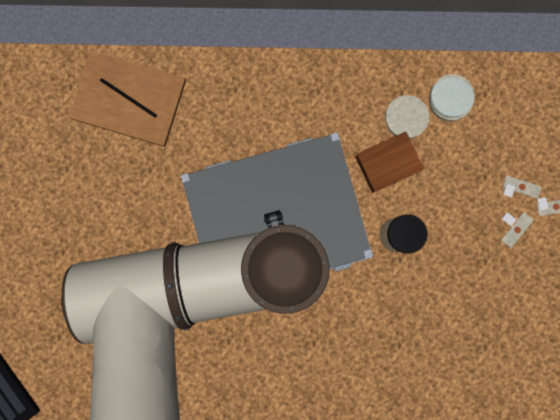

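Request:
move_arm:
  steps:
    - [1,0,0,-27,0,0,0]
    - [1,0,0,-52,0,0,0]
    - [1,0,0,-72,0,0,0]
    - [1,0,0,-82,0,0,0]
    - [1,0,0,-82,0,0,0]

```text
clock: 3.17
position: [501.2, -67.4, 147.3]
ee_rot: [0.8, -0.6, -0.002, 0.002]
contact_force: [-0.8, 0.1, 0.1]
gripper_width: 85.6
```

Request:
move_arm:
  steps:
    - [-1,0,0,0,0,0,0]
    - [-1,0,0,0,0,0,0]
    - [-1,0,0,0,0,0,0]
    - [-1,0,0,0,0,0,0]
    - [-1,0,0,0,0,0,0]

```text
clock: 3.58
position: [503.6, -66.1, 150.2]
ee_rot: [0.801, -0.599, 0.001, -0.001]
contact_force: [0.3, -0.8, -0.6]
gripper_width: 25.5
```

```bash
python3 st.py; python3 - <<'E'
from h import *
a=optics.get_image('side');save(a,'s2')
E
```

```text
t 3.58 pos [503.6 -66.1 150.2] q [ 8.007e-01 -5.991e-01  6.000e-04 -6.000e-04] F [ 0.3 -0.8 -0.6] T [ 0.02 -0.03 -0.06] w 25.5
j [ 0.19   0.265 -0.393  0.    -0.911  0.096]
```

View pics/s2.png

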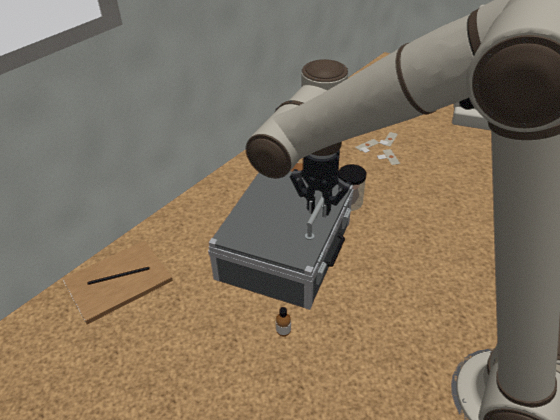

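Request:
move_arm:
  steps:
    - [-1,0,0,0,0,0,0]
    - [-1,0,0,0,0,0,0]
    - [-1,0,0,0,0,0,0]
    - [-1,0,0,0,0,0,0]

```text
clock: 3.97
position: [504.4, -65.8, 150.1]
ee_rot: [0.801, -0.599, 0.001, -0.001]
contact_force: [2.1, 1.8, 3.5]
gripper_width: 9.8
```

```bash
python3 st.py; python3 - <<'E'
import numpy as np
yaw=.287;ex=np.array([np.cos(yaw),np.sin(yaw),0]);r=np.hypot(200,68);p0=np.arctan2(68,200)
f=lambda t:-r*np.cos(p0+t)*ex+np.array([0,0,r*np.sin(p0+t)])
ts=np.arange(0,1.2001,.05)
for t in ts: print(round(t,2),np.round(f(t)-f(0),1))
E
```

```text
t 3.97 pos [504.4 -65.8 150.1] q [ 0.8009 -0.5989  0.0011 -0.001 ] F [2.1 1.8 3.5] T [ 0.53 -0.72  0.05] w 9.8
j [ 0.19   0.266 -0.392  0.    -0.91   0.096]
0.0 [0. 0. 0.]
0.05 [3.5 1.  9.9]
0.1 [ 7.5  2.2 19.6]
0.15 [11.9  3.5 29.1]
0.2 [16.8  5.  38.4]
0.25 [22.1  6.5 47.4]
0.3 [27.8  8.2 56.1]
0.35 [34.  10.  64.5]
0.4 [40.5 12.  72.5]
0.45 [47.5 14.  80.2]
0.5 [54.7 16.2 87.6]
0.55 [62.4 18.4 94.5]
0.6 [ 70.3  20.8 101.1]
0.65 [ 78.6  23.2 107.2]
0.7 [ 87.1  25.7 112.9]
0.75 [ 95.9  28.3 118.1]
0.8 [105.   31.  122.8]
0.85 [114.2  33.7 127.1]
0.9 [123.7  36.5 130.9]
0.95 [133.3  39.3 134.2]
1.0 [143.1  42.2 137. ]
1.05 [152.9  45.1 139.3]
1.1 [162.9  48.1 141.1]
1.15 [173.   51.1 142.3]
1.2 [183.1  54.  143. ]
```

Request:
move_arm:
  steps:
    - [-1,1.5,0.4,4,0,0,0]
    - [-1,3.5,1,9.9,0,0,0]
    - [-1,7.5,2.2,19.6,0,0,0]
    - [-1,11.9,3.5,29.1,0,0,0]
    - [-1,16.8,5,38.4,0,0,0]

```text
clock: 4.38
position: [518.9, -61.4, 185.6]
ee_rot: [0.8, -0.599, -0.002, 0.001]
contact_force: [5.0, -1.6, -10.1]
gripper_width: 10.1
```

```bash
python3 st.py; python3 - <<'E'
from h import *
a=optics.get_image('side');save(a,'s3')
E
```

```text
t 4.38 pos [518.9 -61.4 185.6] q [ 0.8004 -0.5994 -0.0017  0.0015] F [  5.   -1.6 -10.1] T [-0.64 -1.27  0.05] w 10.1
j [ 1.930e-01  2.530e-01 -3.070e-01 -1.000e-03 -1.015e+00  9.300e-02]
```

View pics/s3.png

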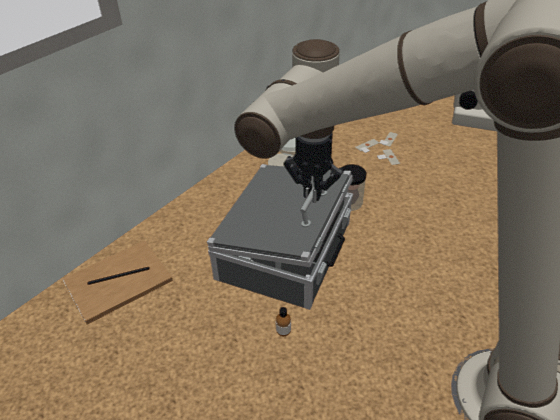

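Request:
move_arm:
  steps:
    - [-1,4.2,1.2,7.3,0,0,0]
    - [-1,8.7,2.6,14.4,0,0,0]
    - [-1,13.5,4,21.2,0,0,0]
    - [-1,18.5,5.4,27.8,0,0,0]
    - [-1,23.7,7,34.1,0,0,0]

```text
clock: 4.85
position: [541.8, -54.6, 220.9]
ee_rot: [0.8, -0.599, -0.002, 0.002]
contact_force: [-0.8, -2.2, -7.2]
gripper_width: 9.8
```

Request:
move_arm:
  steps:
    - [-1,5.6,1.6,6.2,0,0,0]
    - [-1,11.3,3.3,12.1,0,0,0]
    - [-1,17.3,5.1,17.8,0,0,0]
    - [-1,23.4,7,23.3,0,0,0]
    - [-1,29.8,8.8,28.6,0,0,0]

```text
clock: 5.27
position: [571.4, -45.8, 251.7]
ee_rot: [0.801, -0.599, -0.002, 0.002]
contact_force: [-7.1, -1.7, -1.3]
gripper_width: 10.3
```

```bash
python3 st.py
```

```text
t 5.27 pos [571.4 -45.8 251.7] q [ 0.8006 -0.5992 -0.0019  0.0022] F [-7.1 -1.7 -1.3] T [-0.7   2.23  0.09] w 10.3
j [ 0.203  0.286 -0.086  0.    -1.205  0.083]
```

Request:
move_arm:
  steps:
    - [-1,6.6,1.9,4.9,0,0,0]
    - [-1,13.4,3.9,9.5,0,0,0]
    - [-1,20.3,6,13.8,0,0,0]
    - [-1,27.4,8,17.9,0,0,0]
    - [-1,34.7,10.2,21.7,0,0,0]

```text
clock: 5.68
position: [606.2, -35.5, 275.5]
ee_rot: [0.801, -0.599, -0.001, 0.002]
contact_force: [-9.9, -0.3, 5.4]
gripper_width: 9.8
```

Request:
move_arm:
  steps:
    - [-1,7.4,2.1,3.5,0,0,0]
    - [-1,14.9,4.4,6.5,0,0,0]
    - [-1,22.5,6.6,9.4,0,0,0]
    - [-1,30.3,8.8,12,0,0,0]
    - [-1,38.1,11.2,14.2,0,0,0]

```text
clock: 6.1
position: [645.4, -23.9, 291.8]
ee_rot: [0.801, -0.599, 0.001, -0.0]
contact_force: [-8.3, 0.5, 8.5]
gripper_width: 9.7
```

Request:
move_arm:
  steps:
    - [-1,7.2,2.1,1.8,0,0,0]
    - [-1,14.4,4.2,3.2,0,0,0]
    - [-1,21.6,6.4,4.3,0,0,0]
    - [-1,28.8,8.5,5.2,0,0,0]
    - [-1,35.9,10.6,5.8,0,0,0]

```text
clock: 6.52
position: [682.4, -13.3, 297.5]
ee_rot: [0.801, -0.599, 0.002, -0.001]
contact_force: [-6.8, 0.3, 6.1]
gripper_width: 9.9
```

```bash
python3 st.py;  python3 - <<'E'
from h import *
a=optics.get_image('side');save(a,'s4');b=optics.get_image('top');save(b,'t4')
D={}
for n in ['knuckle','stay_foot','lid_pull','lid_hinge']:
  for nm,p in(('s',a),('t',b)): D[nm]=nets.tip_of(n,p);print(n,nm,D[nm][:2])
  if D['s'] and D['t']: print(tri(a,D['s'][0]['uv'],b,D['t'][0]['uv']))
E
```

```text
t 6.52 pos [682.4 -13.3 297.5] q [ 0.801  -0.5987  0.0019 -0.0009] F [-6.8  0.3  6.1] T [0.02 1.74 0.09] w 9.9
j [ 0.218  0.452  0.277  0.002 -1.391  0.069]
knuckle s []
knuckle t [{'uv': [203.8, 214.3], 'conf': 0.57}]
stay_foot s [{'uv': [249.6, 256.5], 'conf': 0.81}]
stay_foot t [{'uv': [201.5, 218.4], 'conf': 0.7}, {'uv': [208.7, 212.9], 'conf': 0.68}]
[571.24794776  98.18398439 102.20573812]
lid_pull s [{'uv': [239.5, 138.1], 'conf': 0.7}, {'uv': [283.1, 246.8], 'conf': 0.66}]
lid_pull t [{'uv': [257.8, 139.8], 'conf': 0.66}]
[683.08898985 -16.42065039 304.76318533]
lid_hinge s [{'uv': [236.2, 208.3], 'conf': 0.93}]
lid_hinge t []
```

View pics/s4.png

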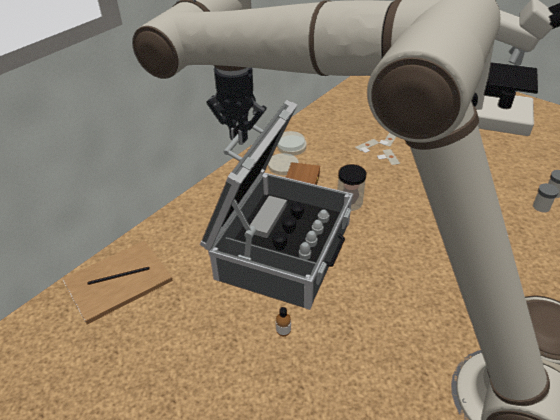

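View pics/t4.png

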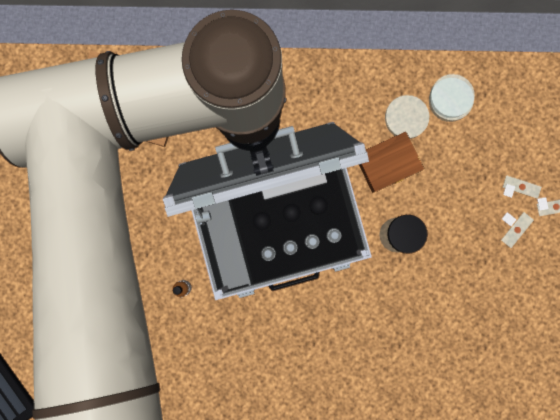

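```bash
python3 - <<'E'
import cv2
a=cv2.imread('pics/s4.png');cv2.imwrite('pics/s4z.png',cv2.resize(a[85:305,190:370],None,fx=3.3,fy=2.7*1,interpolation=3) if 0 else cv2.resize(a[90:290,190:370],None,fx=3,fy=3,interpolation=2))
b=cv2.imread('pics/t4.png');cv2.imwrite('pics/t4z.png',cv2.resize(b[110:310,150:400],None,fx=3,fy=3,interpolation=2))
E
```

```text
(no output)
```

View pics/s4z.png

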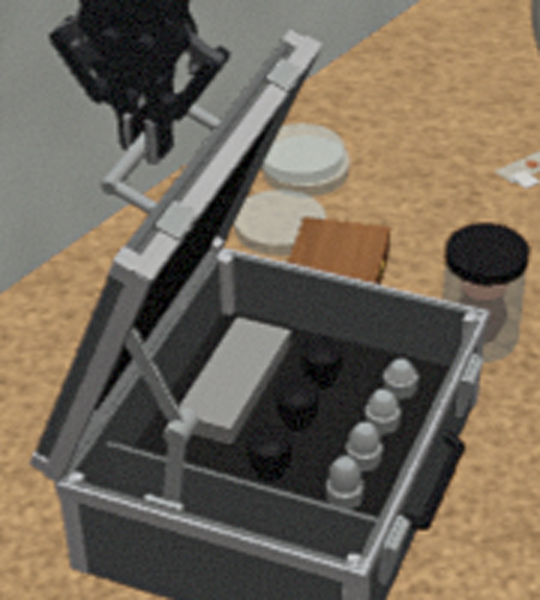

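View pics/t4z.png

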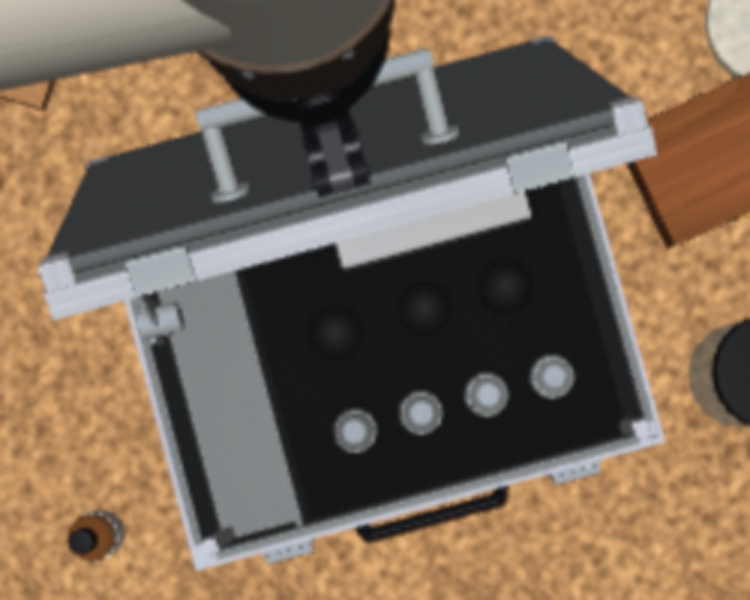

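```bash
cat > fit.py <<'E'
from h import *
from scipy.optimize import least_squares
def cw(par,P): # case coords (origin underside centre) -> world
    x,y,w=par[:3];P=np.atleast_2d(P);c,s=np.cos(w),np.sin(w)
    return np.c_[x+c*P[:,0]-s*P[:,1],y+s*P[:,0]+c*P[:,1],P[:,2]]
def lidpt(th,ahead,y,n): # n: above inner face
    return np.array([117.5-ahead*np.cos(th)+n*np.sin(th),y,100+ahead*np.sin(th)+n*np.cos(th)])
E
python3 - <<'E'
from fit import *
a=optics.get_image('side');b=optics.get_image('top')
S=lambda u,v:(190+u/3,90+v/3); T=lambda u,v:(150+u/3,110+v/3)
k=tri(a,S(180,428),b,T(160,320));print('knuckle',k)
# corners: rim front +y, front -y (z=100)
obs=[('b',T(203,560),('c',-120,150,100)),('b',T(655,432),('c',-120,-150,100)),('a',S(488,314),('c',-120,-150,100)),('a',S(360,568),('c',-120,150,100)),
 ('b',T(55,315),('l',238,150,0)),('b',T(655,150),('l',238,-150,0)),('b',T(42,268),('l',238,150,28)),('b',T(640,100),('l',238,-150,28)),
 ('a',S(118,255),('l',238,150,28)),('a',S(140,270),('l',238,150,0)),('a',S(322,42),('l',238,-150,0))]
def res(p):
    r=[]
    for im,u,o in obs:
        P=o[1:] if o[0]=='c' else lidpt(p[3],o[1],o[2],o[3])
        r+=list(proj(a if im=='a' else b,cw(p,P))[0]-u)
    return np.array(r)
q=least_squares(res,[580,-43,.287,1.17],loss='soft_l1');print(q.x);print(res(q.x).reshape(-1,2).round(1))
p=q.x; c,s=np.cos(p[2]),np.sin(p[2]);d=k-[p[0],p[1],0];print('knuckle case',c*d[0]+s*d[1],-s*d[0]+c*d[1],k[2])
print('hinge',cw(p,[117.5,0,100]),'pull0',cw(p,[-82.5,0,168]))
kp=cw(p,[117.5-90,c and 125,166])
for y in(120,125,130,135): K=cw(p,[27.5,y,166]);print(y,K,proj(a,K),proj(b,K))
E
```

```text
knuckle [573.25734588  85.91096073 164.25791563]
[ 5.83791171e+02 -4.24142335e+01  2.89021498e-01  1.17954440e+00]
[[-1.   0.3]
 [ 1.8  0.8]
 [-1.6 -1.3]
 [ 0.3  0.3]
 [ 2.   0.2]
 [-0.9  1.2]
 [ 0.1 -1.8]
 [ 0.4 -0.5]
 [-2.3 -0.2]
 [ 3.1  2.3]
 [-1.2  1. ]]
knuckle case 26.477617840427794 126.00497089796156 164.25791563207684
hinge [[696.41764971  -8.92503616 100.        ]] pull0 [[504.71300541 -65.92792517 168.        ]]
120 [[575.94882637  80.44645036 166.        ]] [[250.50694242 230.09969777]] [[206.43366982 215.35236663]]
125 [[574.52375415  85.23906647 166.        ]] [[249.5294411  231.62976392]] [[203.70852547 216.09938105]]
130 [[573.09868192  90.03168258 166.        ]] [[248.54593943 233.1692223 ]] [[200.98327949 216.84642332]]
135 [[571.6736097   94.82429869 166.        ]] [[247.55638201 234.71815967]] [[198.25793187 217.59349346]]
```

Request:
move_arm:
  steps:
    - [-0.4,0,0,0,0,0,0]
    - [-0.4,0,0,0,0,0,0]
    - [-0.4,0,0,0,0,0,0]
    - [-0.4,0,0,0,0,0,0]

```text
clock: 7.45
position: [682.6, -13.2, 292.4]
ee_rot: [0.801, -0.599, 0.0, -0.0]
contact_force: [-0.6, -0.4, 0.1]
gripper_width: 25.3
```

```bash
python3 st.py;  python3 - <<'E'
from h import *
a=optics.get_image('side');cv2.imwrite('pics/s5.png',cv2.resize(a['frame'][60:280,170:390],None,fx=2.7,fy=2.7,interpolation=2))
E
```

```text
t 7.45 pos [682.6 -13.2 292.4] q [ 8.007e-01 -5.991e-01  3.000e-04 -4.000e-04] F [-0.6 -0.4  0.1] T [-0.01  0.06 -0.04] w 25.3
j [ 0.217  0.456  0.271 -0.    -1.385  0.069]
```

View pics/s5.png

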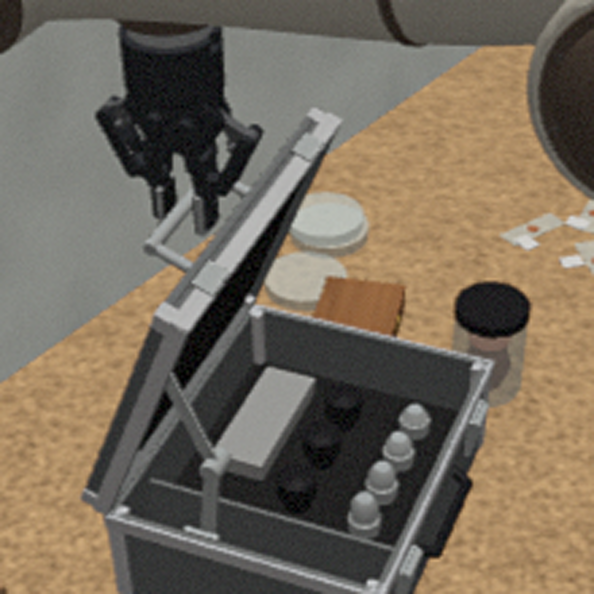

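Request:
move_arm:
  steps:
    - [-0.4,0,0,10,0,0,0]
    - [-0.4,0,0,30,0,0,0]
    - [-0.4,0,0,60,0,0,0]
    - [-0.4,0,0,90,0,0,0]
    - [-0.4,0,0,120,0,0,0]

```text
clock: 7.92
position: [682.0, -13.6, 414.3]
ee_rot: [0.801, -0.599, 0.0, -0.0]
contact_force: [1.4, 0.0, 0.6]
gripper_width: 25.8
```

```bash
python3 st.py;  python3 - <<'E'
from h import *
a=optics.get_image('side');cv2.imwrite('pics/s6.png',cv2.resize(a['frame'][60:280,170:390],None,fx=2.7,fy=2.7,interpolation=2))
E
```

```text
t 7.92 pos [682.  -13.6 414.3] q [ 8.006e-01 -5.992e-01  4.000e-04 -0.000e+00] F [1.4 0.  0.6] T [ 0.   -0.11  0.04] w 25.8
j [ 2.170e-01  4.450e-01  5.430e-01  1.000e-03 -1.669e+00  6.900e-02]
```

View pics/s6.png

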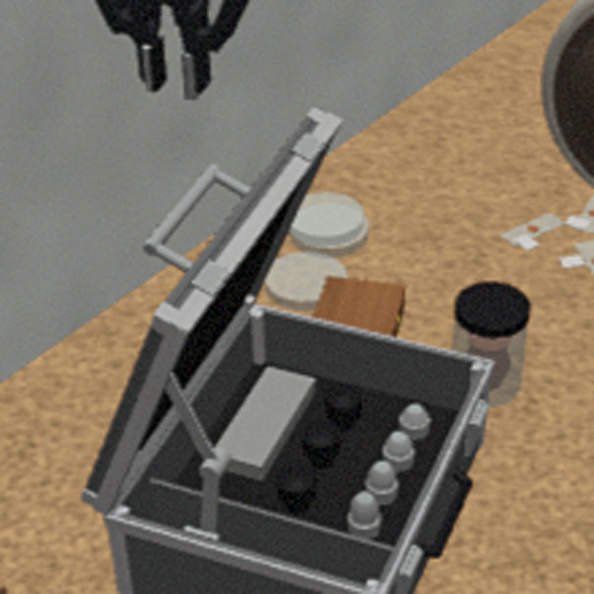

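Request:
move_arm:
  steps:
    - [-0.4,-35,0,0,0,0,0]
    - [-0.4,-70,0,0,0,0,0]
    - [-0.4,-105,0,0,0,0,0]
    - [-0.4,-140,0,0,0,0,0]
    - [-0.4,-175,0,0,0,0,0]

```text
clock: 8.38
position: [505.6, -13.6, 412.5]
ee_rot: [0.801, -0.599, 0.0, -0.0]
contact_force: [-0.1, 0.9, 0.8]
gripper_width: 25.4
```

```bash
python3 st.py
```

```text
t 8.38 pos [505.6 -13.6 412.5] q [ 8.006e-01 -5.992e-01  4.000e-04 -2.000e-04] F [-0.1  0.9  0.8] T [ 0.06  0.01 -0.01] w 25.4
j [ 0.295  0.103  0.074  0.    -1.541 -0.009]
```

Request:
move_arm:
  steps:
    - [-0.4,-15,0,-5,0.03,-0.1,0]
    - [-0.4,-30,0,-10,0.06,-0.2,0]
    - [-0.4,-45,0,-15,0.09,-0.3,0]
    - [-0.4,-60,0,-20,0.12,-0.4,0]
    - [-0.4,-75,0,-25,0.15,-0.5,0]

```text
clock: 8.8
position: [431.7, -13.6, 388.6]
ee_rot: [0.773, -0.578, 0.156, -0.211]
contact_force: [-0.6, 0.3, 0.4]
gripper_width: 25.7
```

```bash
python3 st.py; cat log.jsonl
```

```text
t 8.8 pos [431.7 -13.6 388.6] q [ 0.7726 -0.5783  0.1558 -0.2107] F [-0.6  0.3  0.4] T [-0.29  0.98 -0.05] w 25.7
j [ 0.38  -0.311 -0.458  0.057 -0.895 -0.119]
[[-0.8863855255396431, 0.38466158160488084, 0.007895578042817415, -2.4291456784155726e-06, -1.1940080511679552, -0.25859405912105143], [258.1723944368416, -569.1548481543562, 231.33319345585255], [-0.21130305421446996, 0.9774205948077572, -9.407953325768155e-06, 6.064414638878613e-06]]
[[0.1932605568393163, 0.1840294694356274, -0.27410643112114524, 9.50688438192563e-05, -1.1117992354942585, 0.09786860852986737], [503.6627777830129, -64.28886767409905, 231.72257151966846], [0.8022076195621972, -0.5970450132839432, 0.00032115592322809895, -0.0002899793130314207]]
[[0.18954198644172982, 0.2647724401705571, -0.39317682857694336, 9.354520634602021e-05, -0.9110282449658117, 0.09642739387135375], [503.60477229920554, -66.12249143155248, 150.1979261040779], [0.8006689320716065, -0.5991063618653756, 0.0006397623509369386, -0.0006473730616745602]]
[[0.1899595939276381, 0.2655842274042882, -0.3924741423646716, 0.0003802880348742656, -0.9
[... 1457 characters left out ...]
6, -13.61268731035737, 414.3145307130522], [0.8006236266298605, -0.5991674739301928, 0.00038103649283972873, -3.843634791916278e-05]]
[[0.29470559235605703, 0.10285192428567559, 0.07351056445631916, 0.0003800993208717911, -1.5407197153692862, -0.008987618560894852], [505.5989307729153, -13.646077794313976, 412.50113636975607], [0.8005801034704545, -0.5992256058376653, 0.00037073757059594636, -0.00018381885981700867]]
[[0.38040325208011927, -0.31075160307350386, -0.45845534341361815, 0.057491781579670956, -0.8953291739143404, -0.11852703828619088], [431.70297902601465, -13.566323982172216, 388.6366073467307], [0.7725969371809355, -0.5782941147892372, 0.15578436612347243, -0.2107157344155343]]
```

```bash
cat > kin.py <<'E'
import numpy as np,json
from scipy.spatial.transform import Rotation as R
from scipy.optimize import least_squares
def Rr(ax,t): return R.from_rotvec(np.array({'x':[1,0,0],'y':[0,1,0],'z':[0,0,1]}[ax])*t).as_matrix()
def fk(q,p,full=False):
    z0,L2,L3,a3,lat,Lt,s4,s6,c6=p
    A=Rr('z',q[0]); x=np.array([0,0,z0]); A=A@Rr('y',q[1]); x=x+A@[0,0,L2]; el=x.copy()
    A=A@Rr('y',-q[2]); x=x+A@[L3,0,a3]; wr=x.copy()
    A=A@Rr('x',s4*q[3])@Rr('y',-q[4]); x=x+A@[0,-lat,0]; tb=x.copy(); x=x+A@[Lt,0,0]
    # tool z = forearm x
    A=A@np.array([[0,0,1],[0,1,0],[-1,0,0.]])@Rr('z',s6*q[5]+c6)
    return (x,A,[el,wr,tb]) if full else (x,A)
if __name__=='__main__':
    D=[json.loads(l) for l in open('log.jsonl')]
    best=None
    for s4 in(1,-1):
      for s6 in (1,-1):
        for c6 in np.arange(4)*np.pi/2:
          def res(v):
            p=list(v[:6])+[s4,s6,c6]; r=[]
            for q,x,e in D:
                X,A=fk(q,p); r+=list((X-x)/2); r+=list(200*R.from_matrix(A.T@R.from_quat(e).as_matrix()).as_rotvec())
            return np.array(r)
          s=least_squares(res,[250,420,400,0,160,250],loss='soft_l1')
          if best is None or s.cost<best[0]: best=(s.cost,list(s.x)+[s4,s6,c6],res(s.x))
    print(best[0],np.round(best[1],2)); print(best[2].reshape(-1,6).round(1))
    json.dump([float(v) for v in best[1]],open('kin.json','w'))
E
python3 kin.py
```

```text
0.0 [160.6  564.9  421.8    0.   159.8  297.7   -1.    -1.     4.71]
[[ 0.  0.  0.  0. -0.  0.]
 [ 0. -0. -0.  0. -0.  0.]
 [ 0.  0. -0.  0. -0. -0.]
 [ 0.  0. -0.  0. -0.  0.]
 [ 0.  0.  0.  0. -0. -0.]
 [ 0.  0.  0.  0. -0.  0.]
 [ 0.  0.  0. -0. -0.  0.]
 [ 0.  0.  0.  0. -0.  0.]
 [ 0.  0.  0.  0. -0. -0.]
 [ 0.  0.  0.  0. -0. -0.]
 [-0. -0.  0. -0.  0.  0.]]
```

```bash
cat > ik.py <<'E'
from kin import *
P=json.load(open('kin.json'))
LO=np.array([-3.14,-1.21,-1.07,-3.16,-2.99,-3.1]);HI=np.array([3.14,2.06,1.41,2.05,-.16,3.1])
yaw=.289
def toolR(pitch,head,roll=0,flip=0):
    z=np.array([np.cos(pitch)*np.cos(head),np.cos(pitch)*np.sin(head),-np.sin(pitch)])
    y=np.array([-np.sin(head),np.cos(head),0]); 
    if flip: y=-y
    return np.c_[np.cross(y,z),y,z]
def ik(x,A,seeds):
    out=[]
    for s in seeds:
        f=lambda q:np.r_[(fk(q,P)[0]-x)/100,R.from_matrix(fk(q,P)[1].T@A).as_rotvec()]
        r=least_squares(f,np.clip(s,LO+.01,HI-.01),bounds=(LO,HI))
        if r.cost<1e-6 and not any(np.abs(r.x-o).max()<.05 for o in out): out.append(r.x)
    return out
E
cat > srch.py <<'E'
from ik import *
rng=np.random.default_rng(0)
seeds=[rng.uniform(LO,HI) for _ in range(30)]
K=np.array([565.,83,165])
for pitch in np.deg2rad([0,15,30,45,55]):
  for dh in (0,):
    for fl in(0,1):
      A=toolR(pitch,yaw+dh,flip=fl); x=K+A[:,2]*15
      for q in ik(x,A,seeds):
        _,_,(el,wr,tb)=fk(q,P,True)
        print(round(np.rad2deg(pitch)),fl,np.round(q,2),'el',el.round(),'wr',wr.round(),'tb',tb.round())
E
python3 srch.py
```

```text
0 0 [-0.42  0.72 -0.85 -2.43 -1.57  1.57] el [ 339. -150.  587.] wr [ 340. -151.  165.] tb [294.   2. 165.]
0 1 [-0.42  0.72 -0.85 -2.43 -1.57 -1.57] el [ 339. -150.  587.] wr [ 340. -151.  165.] tb [294.   2. 165.]
15 0 [-0.37  0.44 -0.78 -2.38 -1.04  1.32] el [223. -88. 672.] wr [ 357. -141.  276.] tb [303.   5. 238.]
15 1 [-0.37  0.44 -0.78 -2.38 -1.04 -1.82] el [223. -88. 672.] wr [ 357. -141.  276.] tb [303.   5. 238.]
30 0 [-0.19  0.24 -0.57 -2.06 -0.47  0.79] el [132. -25. 709.] wr [416. -80. 403.] tb [330.  13. 306.]
30 1 [-0.19  0.24 -0.57 -2.06 -0.47 -2.35] el [132. -25. 709.] wr [416. -80. 403.] tb [330.  13. 306.]
```

```bash
cat > plan.py <<'E'
from ik import *
rng=np.random.default_rng(0)
seeds=[np.array([-.3,.4,-.7,-2.3,-.9,1.3])]+[rng.uniform(LO,HI) for _ in range(8)]
K=np.array([574.,86,166])
q0=np.array([.38,-.311,-.458,.057,-.895,-.119])
for pd in (10,15,20,25,30):
  for back in (60,100,140):
    A=toolR(np.deg2rad(pd),yaw); x=K-A[:,2]*back
    for q in ik(x,A,seeds)[:2]:
      _,_,(el,wr,tb)=fk(q,P,True)
      print(pd,back,np.round(q,2),x.round(),'el',el.round(),'wr',wr.round(),'tb',tb.round())
E
python3 plan.py
```

```text
10 60 [-0.53  0.47 -0.93 -2.3  -1.28  1.44] [517.  69. 176.] el [ 221. -128.  664.] wr [ 285. -165.  249.] tb [236. -14. 228.]
10 100 [-0.62  0.44 -0.98 -2.21 -1.31  1.45] [480.  58. 183.] el [ 197. -141.  671.] wr [ 247. -177.  254.] tb [199. -26. 235.]
10 140 [-0.73  0.41 -1.03 -2.1  -1.33  1.46] [442.  47. 190.] el [ 168. -151.  678.] wr [ 209. -188.  260.] tb [161. -37. 242.]
15 60 [-0.48  0.32 -0.87 -2.26 -1.05  1.27] [518.  69. 182.] el [159. -83. 696.] wr [ 298. -155.  305.] tb [243. -12. 259.]
15 100 [-0.56  0.25 -0.91 -2.16 -1.05  1.21] [481.  58. 192.] el [117. -73. 708.] wr [ 262. -163.  323.] tb [206. -23. 269.]
15 140 [-0.64  0.15 -0.93 -2.04 -1.05  1.13] [444.  47. 202.] el [ 69. -51. 719.] wr [ 227. -168.  345.] tb [169. -34. 279.]
20 60 [-0.41  0.21 -0.79 -2.18 -0.82  1.07] [520.  70. 187.] el [106. -46. 714.] wr [ 317. -137.  360.] tb [252. -10. 288.]
20 100 [-0.45  0.1  -0.81 -2.07 -0.81  0.97] [484.  59. 200.] el [ 53. -26. 722.] wr [ 283. -138.  387.] tb [216. -21. 302.]
20 140 [-0.49 -0.01 -0.83 -1.94 -0.79  0.82] [448.  49. 214.] el [ -6.   3. 725.] wr [ 249. -133.  418.] tb [180. -31. 316.]
25 60 [-0.3   0.12 -0.69 -2.04 -0.6   0.83] [522.  71. 191.] el [ 64. -20. 722.] wr [ 341. -106.  415.] tb [263.  -6. 317.]
25 100 [-0.3   0.01 -0.71 -1.91 -0.57  0.67] [487.  60. 208.] el [  5.  -2. 725.] wr [308. -97. 448.] tb [229. -17. 334.]
25 140 [-0.29 -0.11 -0.72 -1.75 -0.53  0.48] [452.  50. 225.] el [-59.  17. 722.] wr [272. -81. 480.] tb [194. -27. 351.]
30 60 [-0.14  0.06 -0.59 -1.79 -0.37  0.46] [524.  71. 196.] el [ 34.  -5. 724.] wr [366. -50. 469.] tb [277.  -2. 345.]
30 100 [-0.07 -0.05 -0.61 -1.6  -0.31  0.22] [491.  61. 216.] el [-28.   2. 725.] wr [328. -23. 500.] tb [244. -12. 365.]
30 140 [ 0.1  -0.17 -0.65 -1.3  -0.17 -0.18] [458.  51. 236.] el [-94. -10. 718.] wr [278.  29. 521.] tb [211. -22. 385.]
```

```bash
cat > path.py <<'E'
from ik import *
import sys
def rows(q0,q1,n):
    X0,A0=fk(q0,P)
    pts=[]
    for k in range(n+1):
        q=q0+(q1-q0)*k/n; X,A,(el,wr,tb)=fk(q,P,True); pts.append((X,A,el,wr,tb,q))
    return pts
if __name__=='__main__':
    q0=np.array([.3804,-.3108,-.4585,.0575,-.8953,-.1185])
    K=np.array([574.,86,166]);A=toolR(np.deg2rad(25),yaw);x=K-A[:,2]*140
    q1=ik(x,A,[np.array([-.29,-.11,-.72,-1.75,-.53,.48])])[0];print(q1)
    n=20;pts=rows(q0,q1,n)
    for k in range(n+1):
        X,A,el,wr,tb,q=pts[k]
        b=5*((k-1)//5) if k else 0
        Xb,Ab=pts[b][:2]
        ang=np.linalg.norm(R.from_matrix(pts[k-1][1].T@A).as_rotvec())*57.3 if k else 0
        print(k,'X',X.round(),'z',A[:,2].round(2),'tb',tb.round(),'wr',wr.round(),'| d',np.round(X-Xb,0),np.round(R.from_matrix(A@Ab.T).as_rotvec(),3),round(ang,1))
E
python3 path.py
```

```text
[-0.28782356 -0.10840317 -0.7214323  -1.75366841 -0.52666061  0.47909052]
0 X [432. -14. 389.] z [ 0.48  0.15 -0.86] tb [287. -57. 645.] wr [227.  91. 636.] | d [0. 0. 0.] [0. 0. 0.] 0
1 X [424.  -8. 365.] z [ 0.46  0.19 -0.87] tb [287. -66. 623.] wr [234.  84. 628.] | d [ -7.   5. -23.] [ 0.068  0.031 -0.022] 4.5
2 X [417.  -2. 344.] z [ 0.44  0.24 -0.86] tb [285. -74. 601.] wr [240.  78. 620.] | d [-15.  11. -45.] [ 0.137  0.058 -0.047] 4.5
3 X [410.   5. 325.] z [ 0.43  0.29 -0.85] tb [282. -81. 579.] wr [246.  71. 612.] | d [-21.  18. -64.] [ 0.207  0.08  -0.076] 4.5
4 X [404.  12. 308.] z [ 0.43  0.33 -0.84] tb [277. -87. 558.] wr [251.  63. 604.] | d [-28.  26. -81.] [ 0.277  0.098 -0.108] 4.6
5 X [399.  20. 292.] z [ 0.43  0.38 -0.82] tb [271. -92. 537.] wr [256.  55. 596.] | d [-33.  33. -96.] [ 0.348  0.112 -0.144] 4.6
6 X [394.  28. 279.] z [ 0.43  0.41 -0.8 ] tb [265. -95. 517.] wr [260.  47. 588.] | d [ -4.   8. -13.] [ 0.069  0.011 -0.041] 4.7
7 X [391.  36. 267.] z [ 0.45  0.45 -0.77] tb [258. -97. 497.] wr [264.  39. 580.] | d [ -8.  16. -25.] [ 0.138  0.019 -0.087] 4.
[... 1003 characters left out ...]
] | d [ 22.  17. -16.] [ 0.287 -0.021 -0.341] 5.3
16 X [419.  74. 225.] z [ 0.74  0.45 -0.5 ] tb [197. -60. 373.] wr [279. -43. 510.] | d [ 7. -1. -1.] [ 0.051 -0.005 -0.078] 5.3
17 X [427.  70. 225.] z [ 0.78  0.41 -0.47] tb [195. -51. 366.] wr [278. -53. 502.] | d [15. -4. -1.] [ 0.099 -0.009 -0.158] 5.4
18 X [435.  66. 225.] z [ 0.81  0.36 -0.45] tb [193. -43. 360.] wr [277. -62. 494.] | d [24. -9. -1.] [ 0.146 -0.012 -0.241] 5.5
19 X [444.  59. 225.] z [ 0.84  0.31 -0.44] tb [193. -35. 355.] wr [275. -71. 487.] | d [ 33. -16.  -1.] [ 0.19  -0.015 -0.327] 5.5
20 X [452.  50. 225.] z [ 0.87  0.26 -0.42] tb [194. -27. 351.] wr [272. -81. 480.] | d [ 41. -25.  -1.] [ 0.233 -0.018 -0.414] 5.6
```

Request:
move_arm:
  steps:
    - [-0.4,-7,5,-23,0.068,0.031,-0.022]
    - [-0.4,-15,11,-45,0.137,0.058,-0.047]
    - [-0.4,-21,18,-64,0.207,0.08,-0.076]
    - [-0.4,-28,26,-81,0.277,0.098,-0.108]
    - [-0.4,-33,33,-96,0.348,0.112,-0.144]

```text
clock: 9.22
position: [398.7, 20.1, 291.3]
ee_rot: [0.689, -0.661, 0.022, -0.296]
contact_force: [-0.1, 0.1, -0.3]
gripper_width: 25.6
```

```bash
python3 st.py
```

```text
t 9.22 pos [398.7  20.1 291.3] q [ 0.689  -0.6614  0.0216 -0.2956] F [-0.1  0.1 -0.3] T [-0.76  0.91 -0.02] w 25.6
j [ 0.208 -0.255 -0.519 -0.402 -0.812  0.038]
```

Joints follow the planned path. Continue.

Request:
move_arm:
  steps:
    - [-0.4,-4,8,-13,0.069,0.011,-0.041]
    - [-0.4,-8,16,-25,0.138,0.019,-0.087]
    - [-0.4,-10,24,-35,0.205,0.024,-0.136]
    - [-0.4,-10,31,-43,0.271,0.025,-0.189]
    - [-0.4,-10,38,-50,0.336,0.024,-0.246]

```text
clock: 9.63
position: [389.6, 57.8, 241.6]
ee_rot: [-0.544, 0.739, 0.061, 0.393]
contact_force: [-1.1, -0.6, -0.7]
gripper_width: 26.0
```

Request:
move_arm:
  steps:
    - [-0.4,2,6,-5,0.062,-0.002,-0.061]
    - [-0.4,5,11,-10,0.122,-0.005,-0.126]
    - [-0.4,10,14,-13,0.179,-0.009,-0.195]
    - [-0.4,16,16,-15,0.234,-0.015,-0.267]
    - [-0.4,22,17,-16,0.287,-0.021,-0.341]

```text
clock: 10.05
position: [411.8, 74.4, 225.7]
ee_rot: [-0.35, 0.8, 0.092, 0.479]
contact_force: [-0.3, -0.8, -0.1]
gripper_width: 25.7
```

Request:
move_arm:
  steps:
    - [-0.4,7,-1,-1,0.051,-0.005,-0.078]
    - [-0.4,15,-4,-1,0.099,-0.009,-0.158]
    - [-0.4,24,-9,-1,0.146,-0.012,-0.241]
    - [-0.4,33,-16,-1,0.19,-0.015,-0.327]
    - [-0.4,41,-25,-1,0.233,-0.018,-0.414]

```text
clock: 10.47
position: [453.0, 49.0, 224.9]
ee_rot: [-0.122, 0.834, 0.08, 0.532]
contact_force: [-0.7, 0.2, 0.2]
gripper_width: 25.6
```

```bash
python3 st.py; python3 - <<'E'
from h import *
from scipy.spatial.transform import Rotation as R
s=readout.read_state(); print(R.from_quat(s['ee_rot']).as_matrix().round(3))
a=optics.get_image('side');b=optics.get_image('top');save(a,'s7');save(b,'t7')
D={}
for n in ['knuckle','stay_foot']:
  for nm,p in(('s',a),('t',b)): D[nm]=nets.tip_of(n,p);print(n,nm,D[nm][:2])
  if D['s'] and D['t']: print(tri(a,D['s'][0]['uv'],b,D['t'][0]['uv']))
E
```

```text
t 10.47 pos [453.   49.  224.9] q [-0.1222  0.8339  0.0803  0.5322] F [-0.7  0.2  0.2] T [-0.49  1.78  0.04] w 25.6
j [-0.297 -0.103 -0.721 -1.752 -0.541  0.482]
[[-0.404 -0.289  0.868]
 [-0.118  0.957  0.264]
 [-0.907  0.004 -0.421]]
knuckle s [{'uv': [250.5, 228.6], 'conf': 0.64}]
knuckle t [{'uv': [184.3, 282.0], 'conf': 0.74}]
[492.11232036 122.13504094 254.03501152]
stay_foot s [{'uv': [245.7, 254.9], 'conf': 0.57}]
stay_foot t [{'uv': [205.7, 211.9], 'conf': 0.81}]
[585.72795191  93.07091026  93.22512456]
```

View pics/s7.png

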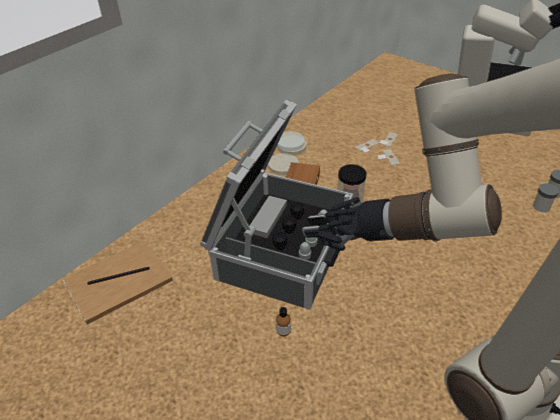

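View pics/t7.png

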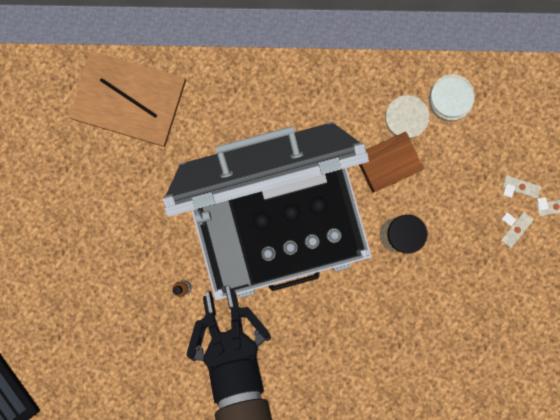

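```bash
python3 - <<'E'
from fit import *
from ik import *
par=[583.8,-42.4,.289]
A=toolR(np.deg2rad(25),.289);d=A[:,2];print('d',d)
X0=np.array([452.5,49.5,225])
foot=np.array([37.5,0,85])
def kn(phi): return cw(par,[37.5+82*np.sin(phi),126,85+82*np.cos(phi)])[0]
p1=np.arctan2(-10,81);p2=np.arctan2(25,78)
for back in(40,20,12): print('appr',back,np.round(kn(p1)-back*d,1),np.round(kn(p1)-back*d-X0,1))
for f in np.linspace(0,1.3,14):
    k=kn(p1+(p2-p1)*f); t=k-9*d;print(round(f,2),k.round(1),'tcp',t.round(1),'d',np.round(t-X0,1))
q=ik(kn(p2)-9*d,A,[np.array([-.19,.24,-.57,-2.06,-.5,.7])]);print(q)
E
```

```text
d [ 0.86872261  0.25829214 -0.42261826]
appr 40 [539.5  75.9 183.3] [ 87.   26.4 -41.7]
appr 20 [556.8  81.  174.8] [104.3  31.5 -50.2]
appr 12 [563.8  83.1 171.5] [111.3  33.6 -53.5]
0.0 [574.2  86.2 166.4] tcp [566.4  83.9 170.2] d [113.9  34.4 -54.8]
0.1 [577.6  87.2 166.7] tcp [569.8  84.9 170.5] d [117.3  35.4 -54.5]
0.2 [581.   88.2 166.9] tcp [573.2  85.9 170.7] d [120.7  36.4 -54.3]
0.3 [584.4  89.2 167. ] tcp [576.6  86.9 170.8] d [124.1  37.4 -54.2]
0.4 [587.8  90.2 166.9] tcp [580.   87.9 170.7] d [127.5  38.4 -54.3]
0.5 [591.2  91.2 166.6] tcp [583.4  88.9 170.4] d [130.9  39.4 -54.6]
0.6 [594.6  92.3 166.2] tcp [586.7  89.9 170. ] d [134.2  40.4 -55. ]
0.7 [597.9  93.3 165.7] tcp [590.1  90.9 169.5] d [137.6  41.4 -55.5]
0.8 [601.3  94.2 165. ] tcp [593.4  91.9 168.8] d [140.9  42.4 -56.2]
0.9 [604.6  95.2 164.1] tcp [596.7  92.9 167.9] d [144.2  43.4 -57.1]
1.0 [607.8  96.2 163.1] tcp [600.   93.9 166.9] d [147.5  44.4 -58.1]
1.1 [611.   97.2 161.9] tcp [603.2  94.8 165.7] d [150.7  45.3 -59.3]
1.2 [614.2  98.1 160.6] tcp [606.4  95.8 164.4] d [153.9  46.3 -60.6]
1.3 [617.3  99.  159.2] tcp [609.5  96.7 163. ] d [157.   47.2 -62. ]
[array([-0.23771277,  0.29329853, -0.60225435, -2.22221711, -0.61005883,
        0.99026123])]
```

Request:
move_arm:
  steps:
    - [-1,20,6,-10,0,0,0]
    - [-1,45,13,-21,0,0,0]
    - [-1,70,21,-33,0,0,0]
    - [-1,92,28,-44,0,0,0]
    - [-1,104,31.5,-50,0,0,0]

```text
clock: 11.18
position: [558.2, 81.7, 173.0]
ee_rot: [-0.124, 0.834, 0.081, 0.531]
contact_force: [-0.2, 0.2, 0.4]
gripper_width: 0.2
```

```bash
python3 st.py; python3 - <<'E'
from h import *
a=optics.get_image('side');b=optics.get_image('top')
cv2.imwrite('pics/s8.png',cv2.resize(a['frame'][130:290,190:390],None,fx=3.5,fy=3.5,interpolation=2))
cv2.imwrite('pics/t8.png',cv2.resize(b['frame'][150:320,150:350],None,fx=3.4,fy=3.4,interpolation=2))
E
```

```text
t 11.18 pos [558.2  81.7 173. ] q [-0.1245  0.8343  0.0814  0.531 ] F [-0.2  0.2  0.4] T [-0.55  1.74  0.  ] w 0.2
j [-0.284  0.226 -0.663 -2.14  -0.636  0.941]
```

View pics/s8.png

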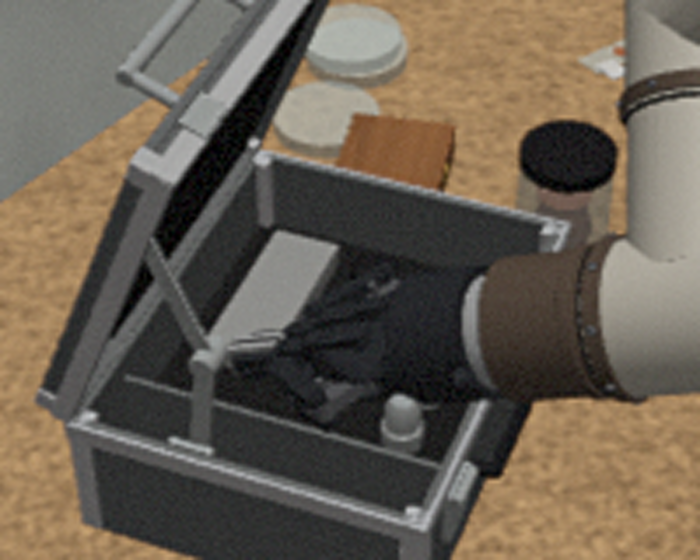

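View pics/t8.png

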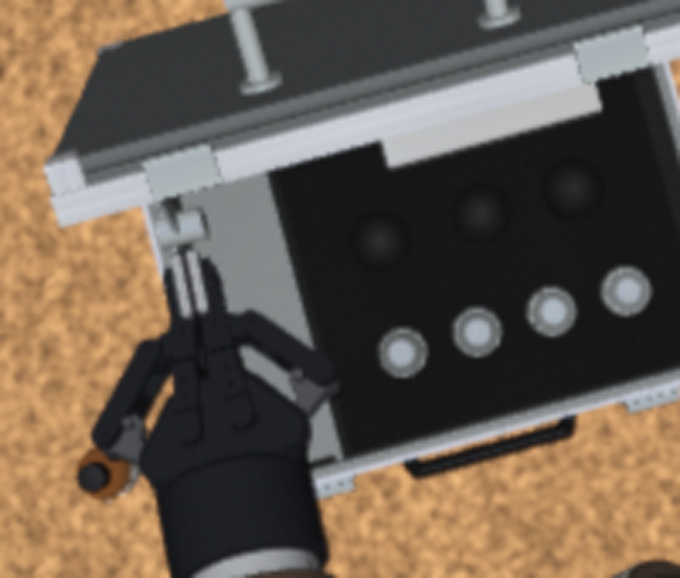

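Request:
move_arm:
  steps:
    - [-1,7,2,-4,0,0,0]
    - [-1,12,3.5,-4.7,0,0,0]
    - [-1,17,5,-4.3,0,0,0]
    - [-1,22,6.5,-4.2,0,0,0]
    - [-1,27,8,-4.6,0,0,0]

```text
clock: 11.7
position: [582.5, 89.4, 169.4]
ee_rot: [-0.124, 0.834, 0.081, 0.531]
contact_force: [-4.8, -0.6, -0.6]
gripper_width: -0.1
```

Request:
move_arm:
  steps:
    - [-1,3.5,1,-0.4,0,0,0]
    - [-1,7,2,-1,0,0,0]
    - [-1,10,3,-1.6,0,0,0]
    - [-1,13,4,-2.5,0,0,0]
    - [-1,16,5,-3.5,0,0,0]

```text
clock: 12.12
position: [599.0, 94.1, 165.5]
ee_rot: [-0.124, 0.835, 0.081, 0.531]
contact_force: [-13.8, -5.7, 6.0]
gripper_width: -0.3
```

```bash
python3 st.py; python3 - <<'E'
from h import *
a=optics.get_image('side');b=optics.get_image('top')
cv2.imwrite('pics/s9.png',cv2.resize(a['frame'][130:290,190:390],None,fx=3.5,fy=3.5,interpolation=2))
cv2.imwrite('pics/t9.png',cv2.resize(b['frame'][150:320,150:350],None,fx=3.4,fy=3.4,interpolation=2))
E
```

```text
t 12.12 pos [599.   94.1 165.5] q [-0.1238  0.8345  0.0807  0.5308] F [-13.8  -5.7   6. ] T [-0.68  1.93 -0.21] w -0.3
j [-0.238  0.295 -0.599 -2.208 -0.614  0.978]
```

View pics/s9.png

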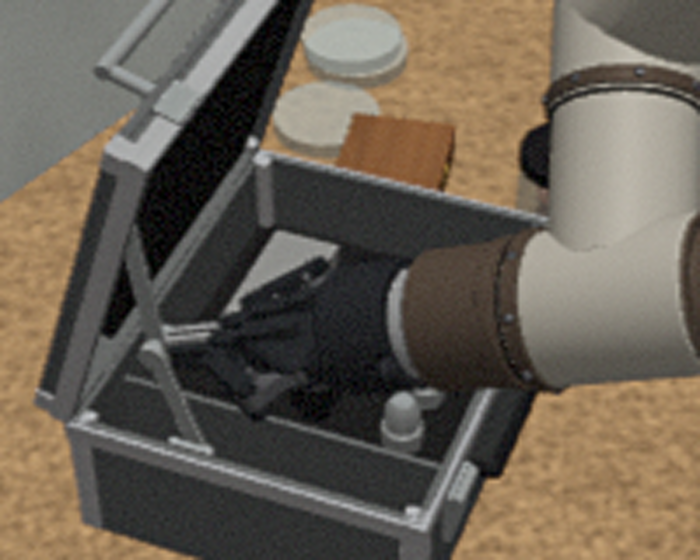

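View pics/t9.png

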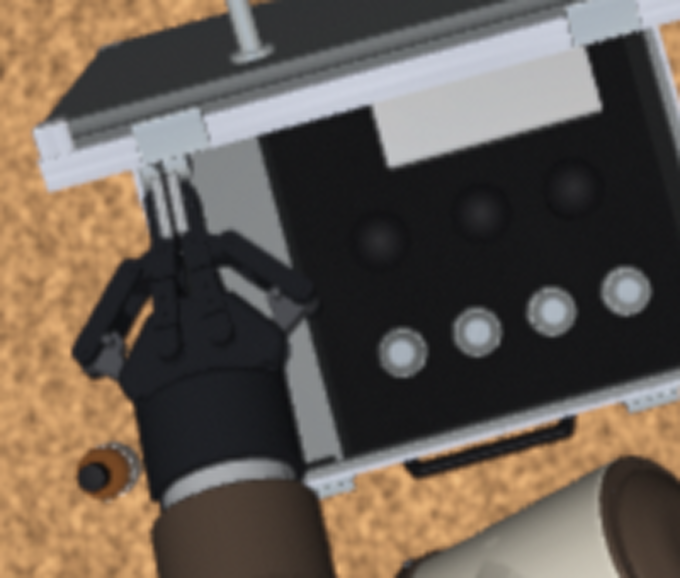

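Request:
move_arm:
  steps:
    - [-1,1.5,0.5,-0.5,0,0,0]
    - [-1,3,1,-1,0,0,0]
    - [-1,4,1.2,-1.3,0,0,0]
    - [-1,4,1.2,-1.3,0,0,0]

```text
clock: 12.55
position: [599.7, 94.5, 165.3]
ee_rot: [-0.124, 0.834, 0.08, 0.531]
contact_force: [-32.7, -15.2, 19.9]
gripper_width: 0.2
```

```bash
python3 st.py
```

```text
t 12.55 pos [599.7  94.5 165.3] q [-0.1245  0.8342  0.0804  0.5312] F [-32.7 -15.2  19.9] T [-0.81  0.54 -1.4 ] w 0.2
j [-0.238  0.297 -0.6   -2.211 -0.616  0.984]
```

Request:
move_arm:
  steps:
    - [-1,-5,-1.5,2.4,0,0,0]
    - [-1,-15,-4.5,7,0,0,0]
    - [-1,-30,-9,14.5,0,0,0]
    - [-1,-55,-16,27,0,0,0]
    - [-1,-80,-24,39,0,0,0]

```text
clock: 12.97
position: [523.5, 70.9, 204.6]
ee_rot: [-0.123, 0.834, 0.081, 0.532]
contact_force: [-0.5, -0.2, -0.3]
gripper_width: -0.1
```

Request:
move_arm:
  steps:
    - [-1,-20,-6,10,0,0,0]
    - [-1,-40,-12,20,0,0,0]
    - [-1,-60,-18,30,0,0,0]
    - [-1,-70,-21,34,0,0,0]
    - [-1,-70,-21,34,0,0,0]

```text
clock: 13.38
position: [452.7, 50.8, 240.8]
ee_rot: [-0.125, 0.832, 0.08, 0.534]
contact_force: [0.5, 0.6, -0.6]
gripper_width: 0.2
```

```bash
python3 st.py; python3 - <<'E'
from h import *
a=optics.get_image('side');b=optics.get_image('top')
save(a,'sA');save(b,'tA')
cv2.imwrite('pics/s10.png',cv2.resize(a['frame'][90:290,180:380],None,fx=3,fy=3,interpolation=2))
cv2.imwrite('pics/t10.png',cv2.resize(b['frame'][100:320,150:430],None,fx=2.7,fy=2.7,interpolation=2))
for n in ['knuckle','jar','slide_box','oil']:
  D={}
  for nm,p in(('s',a),('t',b)): D[nm]=nets.tip_of(n,p);print(n,nm,[(r['uv'],r['conf']) for r in D[nm][:2]])
  if D['s'] and D['t']: print(tri(a,D['s'][0]['uv'],b,D['t'][0]['uv']).round(1))
E
```

```text
t 13.38 pos [452.7  50.8 240.8] q [-0.125   0.8324  0.0803  0.5339] F [ 0.5  0.6 -0.6] T [-0.51  1.71  0.07] w 0.2
j [-0.234 -0.148 -0.692 -1.677 -0.482  0.36 ]
knuckle s [([234.8, 224.9], 0.75)]
knuckle t [([196.2, 195.2], 0.48)]
[608.6  96.6 175. ]
jar s [([349.4, 202.1], 0.9)]
jar t [([397.2, 233.5], 0.91), ([196.1, 196.8], 0.36)]
[ 555.5 -293.3   -2.7]
slide_box s [([300.6, 182.7], 0.75), ([234.0, 225.2], 0.22)]
slide_box t []
oil s []
oil t [([182.9, 282.2], 0.75), ([253.9, 130.0], 0.74)]
```

View pics/s10.png

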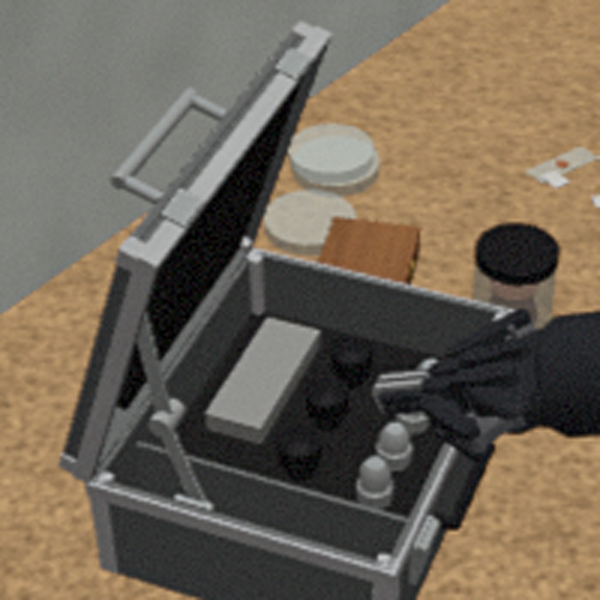

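View pics/t10.png

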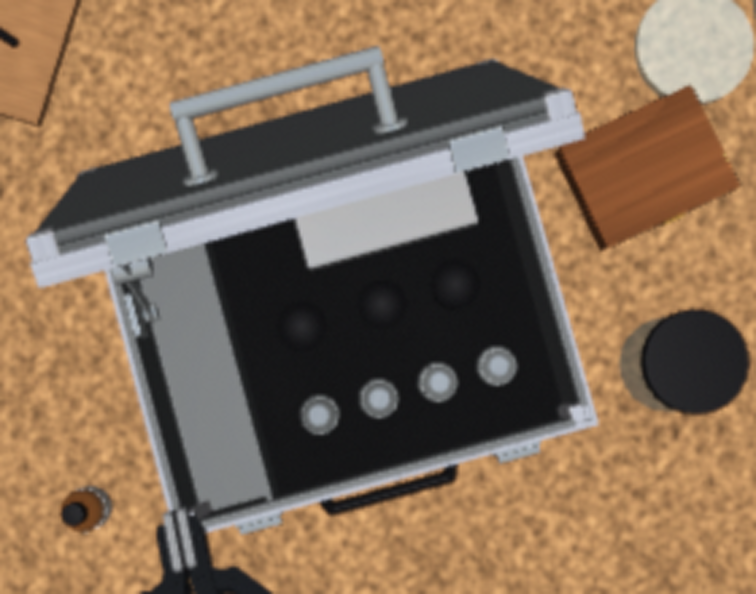

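```bash
python3 - <<'E'
from fit import *
a=optics.get_image('side');b=optics.get_image('top')
K=np.array([607.8,96.2,163.1]);print(proj(a,K),proj(b,K), tri(a,(236,228.3),b,(198.5,199.3)))
par=[583.8,-42.4,.289]
for th in(1.18,1.248,1.257): 
  for y in(150,-150):
    for n in(0,28): L=cw(par,lidpt(th,238,y,n));print(th,y,n,proj(a,L).round(1),proj(b,L).round(1))
# observed
print('obs b', [(150+u/2.7,100+v/2.7) for u,v in((40,285),(583,130),(30,237),(572,92))])
E
```

```text
[[234.59931822 228.79479762]] [[198.39110415 197.40167971]] [604.16427371  95.37986505 166.09562722]
1.18 150 0 [[239.7 182.2]] [[170.3 215.1]]
1.18 150 28 [[227.  174.8]] [[164.1 197.5]]
1.18 -150 0 [[296.1 105. ]] [[367.4 161.1]]
1.18 -150 28 [[285.5  98.9]] [[363.7 142.8]]
1.248 150 0 [[232.3 178.1]] [[166.7 204.9]]
1.248 150 28 [[219.3 171.3]] [[160.7 186.7]]
1.248 -150 0 [[289.9 101.6]] [[365.2 150.5]]
1.248 -150 28 [[279.1  96.1]] [[361.1 131.8]]
1.257 150 0 [[231.3 177.6]] [[166.3 203.5]]
1.257 150 28 [[218.3 170.9]] [[160.2 185.2]]
1.257 -150 0 [[289.1 101.2]] [[364.9 149.1]]
1.257 -150 28 [[278.2  95.8]] [[360.8 130.3]]
obs b [(164.8148148148148, 205.55555555555554), (365.9259259259259, 148.14814814814815), (161.11111111111111, 187.77777777777777), (361.85185185185185, 134.07407407407408)]
```

```bash
python3 - <<'E'
from h import *
workorder.job_done()
print(readout.read_state()['clock'],readout.read_state()['contact_force'])
E
```

```text
the job is handed in; nothing more can be done
the job is handed in; nothing more can be done
```

The case is open and the lid stands locked, with the hand clear; I handed the job in about 13.5 s into the 58 s allowed.

I raised the lid by its pull to about 1.18 rad, let go, and it stood on its own. I then came in under it and pushed the knuckle back past straight with the shut fingertips.

**Knuckle on its stop:** at the end, a further 4 mm commanded moved the tool less than 1 mm, and the force rose from about 16 to 41 N. The tool stopped where the locked geometry predicts.

**Lid after backing off:** its edge in the top view lies within about 2 pixels of where it should be at 1.248 rad, too coarse to separate 1.248 (locked) from 1.257 (straight). The lid and stay looked unchanged in the last pictures.

**Jar, slide box and oil bottle:** all look untouched in the pictures. The networks confirmed only the jar, to within about 5 mm. They missed the slide box in the top view and the oil bottle in the side view.

**One disagreement:** pixels I read by eye put the knuckle about 5 mm from the locked position. The network's estimate was about 1 mm off sideways but 12 mm too high. I trusted the force reading and the lid angle instead.

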